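# Empty the spent-filter tray through the spring flap of the return hopper

### The arm

A 6-joint arm with a two-finger parallel gripper is mounted at the origin on the work surface. World frame = base frame: x ahead of the robot, y to its left, z up, the work surface at z = 0. Lengths are in m, angles in degrees, forces in N, time in s.
With the tool pointing down it reaches from about 0.375 to 0.9 m from the base axis. Payload 3.1 kg.
Tool frame: the origin (TCP) lies on the centre line of the jaws, within the pads' length; the fingertips stand 25 mm ahead of it and the grasp point (between the pads) lies 6 mm ahead of it; z points along the fingers, y is the line along which they close (so a half turn about z gives the same grasp; the last joint's range is limited). The gripper opens to 85 mm and grips with 20 to 120 N. Pads are 22 mm wide; open, the fingers measure 114 mm over their backs; the gripper's body (76 mm by 85 mm) begins 54 mm behind the grasp point. The pads swing forward as they close: fully open they stand 13 mm farther back than shut.
Start: joints at [66.033, 30.224, 82.088, -0, 67.689, -10.227], TCP at [0.148, 0.607, 0.256] pointing down, gripper open.
Joint ranges: [-176.69, 176.69], [-43.24, 126.21], [12.49, 139.97], [-82, 262], [0, 151.66], [-163.58, 163.58]. Speed limits (degrees/s): [159.86, 159.86, 180, 180, 180, 180].

### API

Orientations are given as [roll, pitch, yaw] about the fixed x, y, z axes, in that order (R = Rz(yaw) Ry(pitch) Rx(roll)).
In Python, from rig import robot gives the robot as it stands.
- The arm moves only by the tool jog_arm, never from a script. Its argument "targets" is one flat list of numbers, 7 for each row, row after row: the shift along the tool's x, y, z in m, then the turn, a rotation vector about the tool's x, y, z in degrees, then the finger opening in m, from 0 to 0.0854. In form: [tx, ty, tz, rx, ry, rz, grip, tx, ty, tz, rx, ry, rz, grip, ...]. A call has 1 to 10 rows; each row is the pose to reach, as a shift and turn from the pose commanded when the call began, along the tool's axes at that moment; what a row does not reach only later rows make up. A row lasts 1/8 s, in which the tool goes at most 62.5 mm and 10.7 degrees, less where a joint would pass 70% of its speed; a pose out of reach is approached as far as the arm can. A call with a gripper value outside its range is refused whole. The fingers move at their own pace and stop on an object; "newtons" is the grip in N (left out, the last holds). Time passes only in rows, so rows that repeat a pose let the fingers close. It gives the time, the measured TCP pose, the force, the opening and the grip force at its end, in the units of the state.
- robot.state(): the state, without advancing time (a new reading comes with each control period).
- robot.read_camera(name): name is "side" or "top"; returns a dict with "color" (400x640x3 uint8, blue, green, red), "depth" (400x640 float32, m along the optical axis (not along the pixel's ray), 0 where there is no reading), "fx", "fy", "cx", "cy" (pixels), "k1" (the pictures are not rectified: a ray, as slopes to the right and down, at radius r is drawn at 1 + k1 r^2 times it, then the intrinsics apply), "rvec" (rotation vector, rad) and "tvec" (3), from world to camera coordinates, as OpenCV has them. Camera axes: x right, y down, z forward; pixel columns grow to the right and rows downward; lengths in m; the calibration is good to about 2 mm. A picture is of the moment at which its call begins.
- robot.hand_in(): hands the job in; it is judged then, once.
Trained networks look in a picture, given as the dict that the camera call returned (one of the last four; its "shot" number tells which), for a name from the list of things; names that differ only in an ending like _2 or _b are one class to them, and where a whole thing is asked for, a point or a joint stands for the part that bears it (a point fixed in the world has none). Each returns a list of dicts, best first, with "confidence" (0 to 1); they miss things now and then, are a little off and sometimes report something else, mostly with a low value. They report only what shows in the picture. A call takes as long as a camera call. They do not tell look-alikes from the thing itself.
- robot.silhouettes(picture, name): "mask" (400x640 bool, what is visible of it) and "bbox" ([centre column, centre row, width, height] in pixels, round what is visible of it).
The state is a dict: "clock": time; "joint_pos": joint angles; "dq": joint speeds; "effort": joint torques, N m; "tool_pos": TCP position; "tool_rot": TCP orientation; "contact_force": force on the tool from outside, world axes, zero at the start; "wrist_torque": the same for the moment, N m; "finger_gap": finger opening in m; "grip_force": force on a finger pad.
Only numpy, scipy, OpenCV 4.12 (cv2) and the standard library are available. Lean on these libraries where they do the work, as an engineer would, in place of code of your own. Each camera call takes 0.05 s, during which the arm holds its last target. There are 200 camera calls.

### The job

Lift the loose cover off the tray in the cradle and lay it on the desk, grip side up. Lift the tray out (in the cradle only its front half can be gripped), stand it level on the desk clear of the cradle with both filter canisters still in it, and let go so that you can take it again nearer its back; then push its open front through the hopper's spring flap and tip it so that the tray itself holds the flap open while both canisters slide inside. Bring the tray out so the flap shuts, stand it upright on the open desk and let go; do not touch the flap with the gripper, and leave everything else where it is.

Things in the scene. Friction and masses are not known exactly. Their poses are not given: they have to be found in the camera images.
- tray_centre (a point): Centre, half-way up, of a plain aluminium tray 170 mm long (x), 56 wide (y), 50 high, 3 mm sheet, 0.22 kg. Its +x end is open (no wall or lip); its top is open once uncovered. z is up. It starts in the cradle, underside 5 mm above the desk. Grip it across its width at mid height. Canisters slide out when the mouth is dipped over 20 to 35 degrees, freely at 55.
- tray_mouth (a point): Middle of the tray floor's edge at the open end, at its underside; axes as the tray's. The desk between the cradle and the hopper (x 0.45 to 0.66 m, y -0.08 to 0.12 m from the robot's base) starts clear for setting the cover and the tray down side by side.
- cover_grip (a point): Centre of the black bar on the grey cover lying loose on the tray: bar 54 mm long (x), 12 thick (y), 26 high. Plate 176 x 60 x 3 mm, its underside 19 mm below this point, its middle 3 mm ahead (+x); pad 150 x 40 x 4 mm under it; apron hanging 16 mm at the +x end. 0.09 kg. Lifts straight up. Laid on the desk it leans 4 degrees, this point 30 mm high.
- canister_a: Spent black filter canister lying lengthways in the rear part of the tray: 38 mm diameter, 62 mm long along its x axis; origin on its axis, 28 mm from its flat end and 34 mm from the end of its thin steel neck. 0.07 kg.
- canister_b: The same kind of canister, lying in front of canister_a; its neck end starts 25 to 35 mm behind the mouth.
- cradle: Fixed steel cradle; origin on the desk under the tray's starting middle, x along the tray's x. Cheeks 45 mm high, 72 mm over their outsides, stand beside the tray's rear half (x -90 to -5 mm, 3 mm play), with an end plate behind (x -95). The tray's front half is free to grip. Base plate 5 mm thick, 52 wide in front, to x +63 mm. The tray lifts straight up out.
- hopper: Fixed white steel hopper, origin at the centre of its underside: 250 mm deep (x), 150 wide (y), front facing its own -x. Front wall at x -125 mm is 140 high; above it a face slopes back at 45 degrees up to the roof (x -44, z 221 mm). In mid-width of the sloping face is an opening 90 mm wide and 84 along the slope, closed by the flap; inside, a 45 degree ramp leads down to the floor.
- hopper_sill (a point): Middle of the lower edge of that opening, on the outer surface of the sloping face, 151 mm above the desk (hopper x = -114 mm); axes as the hopper's. The opening runs from here 84 mm up the 45 degree slope.
- flap (a joint): Angle of the black flap (86 x 82 x 3 mm) hinged at the opening's upper edge: 0 shut (in the sloping face), growing to 1.75 rad as it is pushed inward. A spring shuts it: 0.08 N m at 0, 0.17 at 1 rad. When the tray's front end is some 55 mm inside, its upper front corners hold the flap at 1.0 to 1.2 rad.
- spare_canister: Bystander: a canister of the same kind standing on its flat end on the desk, 62 mm high; origin at its underside.
- wipe_bottle: Bystander: bottle 56 mm diameter, 140 mm high; origin at its underside. It and the beaker may change places.
- screwdriver: Bystander: screwdriver 170 mm long lying along its x.
- beaker: Bystander: glass beaker 64 mm diameter, 80 mm high; origin at its underside.
- gauge_block: Bystander: small grey meter, 60 x 90 x 45 mm; origin at its underside.
Not all that is in view belongs to the job. Leave any purple or red look-alike of the part that bears cover_grip alone.

How it is judged (in metres and radians):
On the way, in this order (a step that is already met when the one before it is completed fails the run):
1. the cover has been taken off and lies on the desk, grip up, released (height (world z) of cover_grip below 0.05 m and angle between cover_grip's own z axis and vertical below 0.3 rad and horizontal distance between cover_grip and tray_centre above 0.05 m and contact force between the fingers and cover below 0.1 N), for 0.2 s.
2. the tray stands level on the desk, clear of the cradle, released, with both canisters in it (height (world z) of tray_centre between 0.018 and 0.0285 m and angle between tray_centre's own z axis and vertical below 0.08 rad and horizontal distance between tray_centre and cradle above 0.065 m and contact force between the fingers and tray below 0.1 N and x of canister_a in the frame of tray_centre between -0.09 and 0.09 m and y of canister_a in the frame of tray_centre between -0.03 and 0.03 m and z of each of canister_a, canister_b in the frame of tray_centre below 0.03 m and x of canister_b in the frame of tray_centre between -0.09 and 0.09 m and y of canister_b in the frame of tray_centre between -0.03 and 0.03 m), for 0.2 s.
3. both canisters are in the hopper while the tray's mouth is through the opening and the tray still holds the flap open (x of canister_a in the frame of hopper between -0.125 and 0.125 m and y of canister_a in the frame of hopper between -0.075 and 0.075 m and z of canister_a in the frame of hopper between 0 and 0.11 m and x of canister_b in the frame of hopper between -0.125 and 0.125 m and y of canister_b in the frame of hopper between -0.075 and 0.075 m and z of canister_b in the frame of hopper between 0 and 0.11 m and contact force between tray and flap above 0.2 N and value of joint flap above 0.6 rad and x of tray_mouth in the frame of hopper_sill above 0.01 m), for 0.1 s.
At the end, for the whole second after the job is handed in: Both canisters at rest in the hopper, flap shut (under 0.1 rad); tray upright on the desk (within 0.08 rad), its centre over 65 mm from the cradle's origin; cover on the desk, grip up (within 0.3 rad, grip point under 50 mm high), over 50 mm from the tray's centre; all at rest (x of canister_a in the frame of hopper between -0.125 and 0.125 m and y of canister_a in the frame of hopper between -0.075 and 0.075 m and z of canister_a in the frame of hopper between 0 and 0.11 m and x of canister_b in the frame of hopper between -0.125 and 0.125 m and y of canister_b in the frame of hopper between -0.075 and 0.075 m and z of canister_b in the frame of hopper between 0 and 0.11 m and value of joint flap below 0.1 rad and linear speed of each of canister_a, canister_b below 0.05 m/s and linear speed of each of tray, cover below 0.02 m/s and height (world z) of tray_centre between 0.018 and 0.0285 m and angle between tray_centre's own z axis and vertical below 0.08 rad and horizontal distance between tray_centre and cradle above 0.065 m and height (world z) of cover_grip below 0.05 m and angle between cover_grip's own z axis and vertical below 0.3 rad and horizontal distance between cover_grip and tray_centre above 0.05 m); the robot touches nothing.
It fails at once if the gripper touches the flap (over 1 N) (contact force between the fingers and flap above 1 N).
It fails at once if another thing on the desk is moved by more than 30 mm (distance of any of spare_canister, wipe_bottle, screwdriver, beaker, gauge_block from where it was at the start of the episode above 0.03 m).
It also fails if it takes over 72 s, if anything falls off the work surface, if the arm or the gripper's body presses on something with over 40 N, if the wrist force passes 120 N, or if a joint passes its speed limit or range.

## Working session

There is one attempt and no reset: what is moved stays moved. The work goes in short steps, Python scripts to look and compute and a tool call to move; the robot and the scene stay as the last step left them, time stands still between calls to the robot, and variables do not carry over. Pictures are saved under pics/ and viewed, at most 10 in all, crops included, and the job is handed in when it is done.

Besides the shell and the picture viewer there is one more tool, called after "Request:" in YAML: its name, and indented under it one key for each argument. jog_arm: Moves the arm, as the interface text tells. Its arguments: {"type":"object","properties":{"targets":{"type":"array","items":{"type":"number"}},"newtons":{"type":"number"}},"required":["targets"]}

```bash
mkdir -p pics; ls; cat > h.py <<'E'
import numpy as np, cv2
from rig import robot
from scipy.spatial.transform import Rotation as R
def cam(n):
    p=robot.read_camera(n); return p
def cloud(p,mask=None):
    d=p["depth"]; v,u=np.nonzero((d>0)&(mask if mask is not None else True))
    z=d[v,u]; K=np.array([[p["fx"],0,p["cx"]],[0,p["fy"],p["cy"]],[0,0,1.]])
    q=cv2.undistortPoints(np.c_[u,v].astype(float).reshape(-1,1,2),K,np.array([p["k1"],0,0,0,0.])).reshape(-1,2)
    P=np.c_[q*z[:,None],z]; Rm=cv2.Rodrigues(np.array(p["rvec"],float))[0]
    return (P-np.array(p["tvec"]).ravel())@Rm, u, v
E
python3 - <<'E'
from h import *
ps={n:cam(n) for n in("top","side")}
for n,p in ps.items():
    cv2.imwrite(f"pics/{n}0.png",p["color"])
    for t in "tray_centre cover_grip canister_a cradle hopper flap spare_canister wipe_bottle screwdriver beaker gauge_block".split():
        for s in robot.silhouettes(p,t)[:3]:
            c,_,_=cloud(p,s["mask"])
            if len(c): print(n,t,round(s["confidence"],2),np.round(s["bbox"]),np.round(np.median(c,0),3),np.round(np.percentile(c,2,0),3),np.round(np.percentile(c,98,0),3))
E
```

```text
pics
top cover_grip 0.91 [401. 205.  56.  43.] [ 0.535 -0.241  0.058] [ 0.487 -0.324  0.053] [ 0.587 -0.166  0.085]
top cover_grip 0.72 [275. 286.  45.  63.] [0.324 0.12  0.013] [0.245 0.067 0.004] [0.401 0.176 0.039]
top cover_grip 0.57 [381. 113.  58.  28.] [ 0.828 -0.211  0.013] [ 0.791 -0.296  0.004] [ 0.874 -0.129  0.039]
top cradle 0.82 [415. 220.  37.  29.] [ 0.485 -0.292  0.041] [ 0.464 -0.346 -0.   ] [ 0.521 -0.241  0.047]
top hopper 0.56 [184. 207. 122.  70.] [0.518 0.313 0.219] [0.448 0.202 0.038] [0.596 0.446 0.223]
top flap 0.93 [216. 208.  29.  36.] [0.523 0.246 0.182] [0.483 0.219 0.149] [0.566 0.271 0.209]
top spare_canister 0.51 [447. 236.  16.  12.] [ 0.44  -0.366  0.055] [ 0.424 -0.389  0.008] [ 0.457 -0.356  0.063]
top spare_canister 0.43 [216. 205.  28.  34.] [0.525 0.246 0.182] [0.484 0.219 0.152] [0.566 0.271 0.206]
top wipe_bottle 0.66 [336. 142.  22.  27.] [ 0.711 -0.062  0.093] [ 0.696 -0.091  0.005] [ 0.738 -0.038  0.141]
top screwdriver 0.79 [438. 154.  58.  13.] [ 0.689 -0.404  0.02 ] [ 0.673 -0.456  0.   ] [ 0.71  -0.306  0.027]
top gauge_block 0.65 [368
[... 783 characters left out ...]
 0.18 ] [0.483 0.216 0.152] [0.567 0.272 0.208]
side spare_canister 0.78 [391. 337.  20.  28.] [ 0.431 -0.379  0.055] [ 0.422 -0.394  0.006] [ 0.456 -0.36   0.065]
side wipe_bottle 0.87 [369. 189.  26.  49.] [ 0.71  -0.076  0.079] [ 0.696 -0.094  0.006] [ 0.743 -0.043  0.143]
side screwdriver 0.66 [451. 274.  46.  41.] [ 0.685 -0.407  0.022] [ 0.672 -0.446  0.007] [ 0.708 -0.304  0.03 ]
side beaker 0.59 [331. 168.  22.  32.] [0.733 0.092 0.057] [0.709 0.066 0.002] [0.802 0.163 0.084]
side beaker 0.51 [224. 150. 101. 118.] [0.492 0.272 0.165] [0.447 0.199 0.009] [0.596 0.443 0.223]
side gauge_block 0.66 [299. 296.  40.  44.] [ 0.356 -0.159  0.046] [ 0.327 -0.198  0.004] [ 0.393 -0.107  0.05 ]
```

```bash
python3 - <<'E'
from h import *
from scipy.spatial import ConvexHull
a=cv2.imread("pics/top0.png")[80:310,120:480];b=cv2.imread("pics/side0.png")[100:360,160:500]
c=np.zeros((600,780,3),np.uint8)
A=cv2.resize(a,(460,294));B=cv2.resize(b,(392,300));c[:294,:460]=A;c[300:,:392]=B
g=cv2.imread("pics/top0.png")[175:235,365:435];c[:270,465:780]=cv2.resize(g,(315,270))
g=cv2.imread("pics/side0.png")[235:325,340:410];c[280:600,400:649]=cv2.resize(g,(249,320))
cv2.imwrite("pics/v1.png",c)
for n in("top","side"):
    p=cam(n)
    for t in("cover_grip","flap","hopper"):
        for s in robot.silhouettes(p,t)[:3]:
            P,_,_=cloud(p,s["mask"])
            if t=="cover_grip":
                for lo,hi in((.053,.062),(.077,.09)) if P[:,2].mean()>.045 else ((.0,.03),(.032,.045)):
                    Q=P[(P[:,2]>lo)&(P[:,2]<hi)]
                    if len(Q)<6: continue
                    r=cv2.minAreaRect(Q[:,:2].astype(np.float32)*1000); print(n,t,lo,len(Q),np.round(r[0],1),np.round(r[1],1),round(r[2],1))
            elif t=="flap":
                m=P.mean(0);nn=np.linalg.svd(P-m)[2][2];print(n,t,np.round(m,4),np.round(nn,3), np.rad2deg(np.arctan2(nn[1],nn[0])))
            else:
                Q=P[(P[:,2]>.205)&(P[:,2]<.235)&(P[:,1]>.15)]
                if len(Q)<6: continue
                r=cv2.minAreaRect(Q[:,:2].astype(np.float32)*1000); print(n,t,len(Q),np.round(r[0],1),np.round(r[1],1),round(r[2],1), Q[:,2].mean())
E
```

```text
top cover_grip 0.0 1238 [ 224.9 -293.2] [ 67.4 179.6] 69.7
top cover_grip 0.032 95 [ 231.9 -292.7] [14.2 53.1] 68.4
top cover_grip 0.0 973 [ 834.6 -212.2] [ 66.8 183.1] 14.4
top cover_grip 0.032 71 [ 830.8 -217.4] [12.1 53.7] 15.5
top cover_grip 0.053 1148 [ 535.7 -247. ] [176.6  60.9] 65.9
top cover_grip 0.077 91 [ 533.8 -249.4] [53.3 12.1] 66.2
top flap [0.5246 0.2454 0.1804] [-0.009  0.724 -0.69 ] 90.67759321001576
top hopper 4964 [523.3 358. ] [152.5 190. ] 0.5 0.22005976180553372
side cover_grip 0.0 789 [ 837.5 -211.6] [ 74.8 171.4] 15.6
side cover_grip 0.032 89 [ 831.7 -217.4] [15.4 53.2] 14.5
side cover_grip 0.053 1167 [ 536.3 -247.2] [176.2  61.7] 65.7
side cover_grip 0.077 118 [ 534.3 -249.8] [55.8 12.9] 64.5
side cover_grip 0.0 1046 [324.5 120.1] [175.4  61.3] 28.6
side cover_grip 0.032 97 [320.9 117.2] [54.9 14.1] 29.9
side flap [0.5246 0.2442 0.1802] [-0.013  0.707 -0.707] 91.01467841074204
side hopper 2354 [523.7 357. ] [156.2 193.1] 0.3 0.21958946306696822
```

View pics/v1.png

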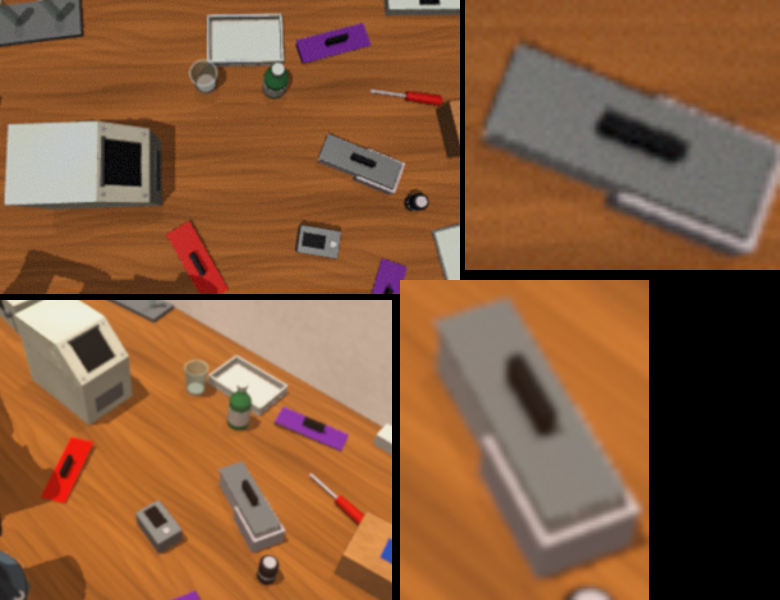

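In the top picture, three things look like the cover: red at (275,286), purple at (381,113), and a second purple one at the lower edge. The grey one at (401,205) lies on the white tray in the cradle. It fits the description, and the enlarged crop confirms the grey plate with the black bar. The tray's +x points to +y at yaw about 66°, and the hopper front faces −y.

```bash
cat >> h.py <<'E'
def Rt(yaw,tilt=0):
    "tool down, tool x along tray x (yaw); tilt>0: nose dips (about tray y)"
    return R.from_euler('z',yaw,degrees=True)*R.from_euler('y',tilt,degrees=True)*R.from_euler('x',180,degrees=True)
def rel(p0,R0,p1,R1):
    return np.round(np.r_[R0.inv().apply(np.array(p1)-p0),(R0.inv()*R1).as_rotvec(degrees=True)],4)
def cur():
    s=robot.state(); return np.array(s["tool_pos"]),R.from_euler('xyz',s["tool_rot"],degrees=True),s
def log():
    import json;s=robot.state();open("log.txt","a").write(json.dumps([list(map(float,s[k])) for k in("joint_pos","tool_pos","tool_rot")])+"\n")
E
python3 - <<'E'
from h import *
log();p,r,s=cur();print(s)
for y in(66,-114):print(rel(p,r,[.534,-.249,.2],Rt(y)))
E
```

```text
{'clock': 1.6, 'joint_pos': array([ 6.60349178e+01,  3.02240235e+01,  8.20875715e+01, -3.84765755e-04,
        6.76914371e+01, -1.02272379e+01]), 'dq': array([-8.63186260e-03,  4.15588859e-02, -1.30969034e-02,  4.03525953e-05,
       -3.64116919e-02, -8.85258922e-02]), 'effort': array([-4.49995405e-04, -4.42311716e+01, -1.78410172e+01, -2.04799881e-04,
        8.87391216e-04,  3.79442952e-06]), 'tool_pos': array([0.14838395, 0.607097  , 0.25630554]), 'tool_rot': array([-1.79996953e+02, -1.88062736e-04,  1.66262302e+02]), 'contact_force': array([ 0.02798144,  0.33364196, -0.271799  ]), 'wrist_torque': array([-0.06377316, -0.03183057, -0.03620696]), 'grip_force': 0.0, 'finger_gap': 0.08560802723158908}
[-5.779000e-01 -7.400000e-01  5.630000e-02 -2.400000e-03  2.500000e-03
  1.002623e+02]
[-5.77900e-01 -7.40000e-01  5.63000e-02 -2.40000e-03 -2.30000e-03
 -7.97377e+01]
```

Request:
jog_arm:
  targets: [-0.578, -0.74, 0, 0, 0, 100.3, 0.05, -0.578, -0.74, 0, 0, 0, 100.3, 0.05, -0.578, -0.74, 0, 0, 0, 100.3, 0.05, -0.578, -0.74, 0, 0, 0, 100.3, 0.05, -0.578, -0.74, 0, 0, 0, 100.3, 0.05, -0.578, -0.74, 0, 0, 0, 100.3, 0.05, -0.578, -0.74, 0, 0, 0, 100.3, 0.05, -0.578, -0.74, 0, 0, 0, 100.3, 0.05, -0.578, -0.74, 0, 0, 0, 100.3, 0.05, -0.578, -0.74, 0, 0, 0, 100.3, 0.05]

```text
clock: 2.85
tool_pos: [0.406, 0.0352, 0.2568]
tool_rot: [179.9, -0.0, 65.8]
contact_force: [1.3, 1.5, 0.9]
finger_gap: 0.0497
grip_force: 0.0
```

```bash
python3 - <<'E'
from h import *
log();p,r,s=cur();print(p,s["tool_rot"],s["joint_pos"],s["finger_gap"])
print(rel(p,r,[.534,-.249,.15],Rt(65.8)))
E
```

```text
[0.40602375 0.03516725 0.25676892] [ 1.79914337e+02 -3.76109505e-02  6.57683700e+01] [-1.08663299e+01  1.33598913e+01  1.11569226e+02  2.05028682e-02
  5.49788482e+01  1.33535756e+01] 0.04969915312920368
[-0.2067  0.2332  0.107   0.0857 -0.0376 -0.0317]
```

Request:
jog_arm:
  targets: [-0.207, 0.233, 0.05, 0, 0, 0, 0.05, -0.207, 0.233, 0.05, 0, 0, 0, 0.05, -0.207, 0.233, 0.05, 0, 0, 0, 0.05, -0.207, 0.233, 0.05, 0, 0, 0, 0.05, -0.207, 0.233, 0.1, 0, 0, 0, 0.05, -0.207, 0.233, 0.11, 0, 0, 0, 0.05, -0.207, 0.233, 0.11, 0, 0, 0, 0.05, -0.207, 0.233, 0.11, 0, 0, 0, 0.05]

```text
clock: 3.85
tool_pos: [0.5334, -0.246, 0.147]
tool_rot: [-180.0, -0.0, 66.0]
contact_force: [-0.6, -0.1, -1.1]
finger_gap: 0.05
grip_force: 0.0
```

```bash
python3 - <<'E'
from h import *
log();p,r,s=cur();print(p,s["tool_rot"],s["joint_pos"],s["finger_gap"])
print(rel(p,r,[.534,-.2493,.087],Rt(65.8)))
E
```

```text
[ 0.5334496  -0.24595256  0.14704135] [-1.79993060e+02 -1.33047536e-02  6.59825107e+01] [-3.56502673e+01  3.55803500e+01  9.30523776e+01  1.48886701e-02
  5.13767539e+01 -1.16420733e+01] 0.0500494906808891
[-0.0028  0.0019  0.06   -0.007  -0.0133  0.1825]
```

Request:
jog_arm:
  targets: [-0.003, 0.002, 0.03, 0, 0, 0, 0.05, -0.003, 0.002, 0.055, 0, 0, 0, 0.05, -0.003, 0.002, 0.06, 0, 0, 0, 0.05, -0.003, 0.002, 0.06, 0, 0, 0, 0, -0.003, 0.002, 0.06, 0, 0, 0, 0, -0.003, 0.002, 0.06, 0, 0, 0, 0, -0.003, 0.002, 0.06, 0, 0, 0, 0, -0.003, 0.002, 0.06, 0, 0, 0, 0]
  newtons: 40

```text
clock: 4.85
tool_pos: [0.5351, -0.2506, 0.088]
tool_rot: [179.8, 0.0, 66.0]
contact_force: [0.3, 1.7, 7.1]
finger_gap: 0.0109
grip_force: 40.0
```

Request:
jog_arm:
  targets: [0, 0, -0.01, 0, 0, 0, 0, 0, 0, -0.03, 0, 0, 0, 0, 0, 0, -0.06, 0, 0, 0, 0, 0, 0, -0.1, 0, 0, 0, 0, 0, 0, -0.12, 0, 0, 0, 0, 0, 0, -0.12, 0, 0, 0, 0]

```text
clock: 5.6
tool_pos: [0.535, -0.2509, 0.2084]
tool_rot: [179.7, 0.1, 66.0]
contact_force: [-0.4, -0.6, -0.9]
finger_gap: 0.0109
grip_force: 39.1
```

```bash
python3 - <<'E'
from h import *
log();p,r,s=cur();print(p,s["tool_rot"],s["finger_gap"])
for t in([.46,.02,.16],[.46,.02,.06]):print(rel(p,r,t,Rt(90)))
q=cam("side");cv2.imwrite("pics/v2.png",cv2.resize(q["color"][170:350,300:460],(640,720))[:600])
q=cam("top");P,u,v=cloud(q)
# inside-tray points
for s in robot.silhouettes(q,"tray_centre")[:2]:print(s["confidence"],s["bbox"])
for s in robot.silhouettes(q,"canister_a")[:4]:
    c,_,_=cloud(q,s["mask"]);print(s["confidence"],s["bbox"],np.median(c,0))
E
```

```text
[ 0.53500776 -0.25091095  0.20841929] [1.79747673e+02 5.82437001e-02 6.59595735e+01] 0.01086723625760994
[  0.2169  -0.1791   0.0474   0.2364   0.1103 -24.0403]
[  0.217   -0.1795   0.1474   0.2364   0.1103 -24.0403]
0.66 [384.5, 202.7, 32.6, 33.2]
0.49 [393.6, 206.8, 20.6, 12.5] [ 0.53355919 -0.22047785  0.04125288]
```

View pics/v2.png

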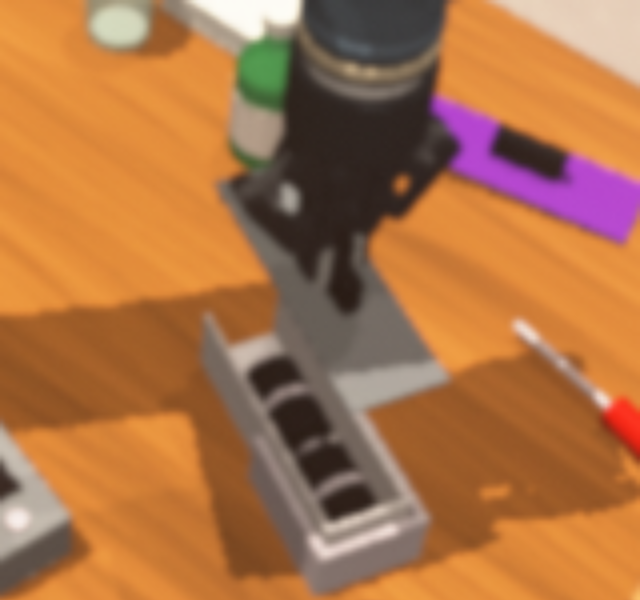

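The gripper holds the cover level, and the tray is open with both canisters in it. Next I lay the cover at (0.46, 0.02).

Request:
jog_arm:
  targets: [0.05, -0.042, 0, 0, 0, -6, 0, 0.1, -0.083, 0, 0, 0, -12, 0, 0.15, -0.124, 0.02, 0, 0, -18, 0, 0.2, -0.165, 0.04, 0, 0, -24, 0, 0.217, -0.18, 0.08, 0, 0, -24, 0, 0.217, -0.18, 0.12, 0, 0, -24, 0, 0.217, -0.18, 0.14, 0, 0, -24, 0, 0.217, -0.18, 0.154, 0, 0, -24, 0, 0.217, -0.18, 0.157, 0, 0, -24, 0, 0.217, -0.18, 0.157, 0, 0, -24, 0]

```text
clock: 7.05
tool_pos: [0.4583, 0.0211, 0.0495]
tool_rot: [180.0, 0.0, 89.9]
contact_force: [0.1, -0.6, -1.0]
finger_gap: 0.0113
grip_force: 39.2
```

Request:
jog_arm:
  targets: [0, 0, 0.002, 0, 0, 0, 0, 0, 0, 0.002, 0, 0, 0, 0.04, 0, 0, 0.002, 0, 0, 0, 0.04, 0, 0, 0.002, 0, 0, 0, 0.04, 0, 0, -0.02, 0, 0, 0, 0.05, 0, 0, -0.06, 0, 0, 0, 0.08, 0, 0, -0.11, 0, 0, 0, 0.085, 0, 0, -0.12, 0, 0, 0, 0.085]

```text
clock: 8.05
tool_pos: [0.4598, 0.0211, 0.172]
tool_rot: [179.6, 0.1, 90.0]
contact_force: [-0.0, 0.0, -0.4]
finger_gap: 0.0848
grip_force: 0.0
```

```bash
python3 - <<'E'
from h import *
log();p,r,s=cur();print(p,s["tool_rot"],s["finger_gap"])
q=cam("top");P,u,v=cloud(q)
ax=np.array([np.cos(np.radians(66)),np.sin(np.radians(66))]);ay=np.array([-ax[1],ax[0]])
c=np.array([.5345,-.2495])
L=np.c_[(P[:,:2]-c)@ax,(P[:,:2]-c)@ay,P[:,2]]
m=(abs(L[:,0])<.11)&(abs(L[:,1])<.06)&(L[:,2]>.048)&(L[:,2]<.065)
r2=cv2.minAreaRect((P[m,:2]*1000).astype(np.float32));print("tray rim",m.sum(),r2,L[m].min(0),L[m].max(0))
f=L[m];
for lo,hi in((-.08,-.03),(-.03,.03),(.03,.08)):
    k=f[(f[:,0]>lo)&(f[:,0]<hi)];print(lo,np.round([k[k[:,1]>0,1].mean(),k[k[:,1]<0,1].mean()],4),k[:,2].mean())
m=(abs(P[:,0]-.46)<.06)&(abs(P[:,1]-.02)<.13)&(P[:,2]>.032)&(P[:,2]<.06)
print("cover bar",cv2.minAreaRect((P[m,:2]*1000).astype(np.float32)),P[m,2].max())
for s in robot.silhouettes(q,"canister_a")[:4]:
    cc,_,_=cloud(q,s["mask"]);print(s["confidence"],s["bbox"],np.median(cc,0))
p,r,s=cur()
for z in(.15,.04):
  t=c+ax*.027
  print(rel(p,r,[*t,z],Rt(66)))
E
```

```text
[0.45975275 0.0210737  0.17204927] [1.79645664e+02 6.99300372e-02 8.99731368e+01] 0.08479992356890302
tray rim 233 ((531.0775756835938, -248.90469360351562), (173.28094482421875, 69.57942962646484), 68.7461166381836) [-0.08676193 -0.03426939  0.04805987] [0.08476985 0.03636752 0.05959614]
-0.08 [ 0.0269 -0.0246] 0.052545330973282095
-0.03 [ 0.0258 -0.0235] 0.053106730014873045
0.03 [ 0.0263 -0.0257] 0.05386599738230791Traceback (most recent call last):
  File "<stdin>", line 13, in <module>
    return umr_maximum(a, axis, None, out, keepdims, initial, where)
ValueError: zero-size array to reduction operation maximum which has no identity
```

```bash
python3 - <<'E'
from h import *
p,r,s=cur()
ax=np.array([np.cos(np.radians(66)),np.sin(np.radians(66))]);c=np.array([.534,-.2492])
for z in(.17,.034):print(rel(p,r,[*(c+ax*.027),z],Rt(66)))
E
```

```text
[-2.45600e-01  8.56000e-02  2.50000e-03  3.10200e-01 -4.20000e-03
  2.39754e+01]
[-2.45500e-01  8.49000e-02  1.38500e-01  3.10200e-01 -4.20000e-03
  2.39754e+01]
```

Request:
jog_arm:
  targets: [-0.06, 0.021, 0, 0, 0, 10, 0.085, -0.12, 0.042, 0, 0, 0, 20, 0.085, -0.18, 0.063, 0, 0, 0, 24, 0.085, -0.235, 0.082, 0, 0, 0, 24, 0.085, -0.2455, 0.085, 0, 0.3, 0, 24, 0.085, -0.2455, 0.085, 0.03, 0.3, 0, 24, 0.085, -0.2455, 0.085, 0.06, 0.3, 0, 24, 0.085, -0.2455, 0.085, 0.07, 0.3, 0, 24, 0.085, -0.2455, 0.085, 0.07, 0.3, 0, 24, 0.085]

```text
clock: 9.22
tool_pos: [0.5422, -0.2232, 0.0982]
tool_rot: [-179.5, 0.0, 66.0]
contact_force: [-0.5, 0.3, -0.6]
finger_gap: 0.0845
grip_force: 0.0
```

```bash
python3 - <<'E'
from h import *
log();p,r,s=cur();print(p,s["tool_rot"])
ax=np.array([np.cos(np.radians(66)),np.sin(np.radians(66))]);c=np.array([.534,-.2492])
print(rel(p,r,[*(c+ax*.027),.034],Rt(66)))
q=cam("top");P,u,v=cloud(q)
m=(abs(P[:,0]-.46)<.06)&(abs(P[:,1]-.02)<.13)&(P[:,2]>.032)&(P[:,2]<.06)
print("cover bar",m.sum(),cv2.minAreaRect((P[m,:2]*1000).astype(np.float32)),P[m,2].max())
m=(abs(P[:,0]-.46)<.06)&(abs(P[:,1]-.02)<.13)&(P[:,2]>.005)&(P[:,2]<.03)
print("plate",m.sum(),cv2.minAreaRect((P[m,:2]*1000).astype(np.float32)))
E
```

```text
[ 0.54223279 -0.22318985  0.09819018] [-1.79527022e+02  2.74837692e-02  6.59958711e+01]
[-1.00e-04  3.60e-03  6.42e-02 -4.73e-01  2.75e-02 -4.20e-03]Traceback (most recent call last):
  File "<stdin>", line 7, in <module>
    return umr_maximum(a, axis, None, out, keepdims, initial, where)
ValueError: zero-size array to reduction operation maximum which has no identity
```

```bash
python3 - <<'E'
from h import *
q=cam("side");p,r,s=cur();print(p,s["tool_rot"],s["dq"].max())
ax=np.array([np.cos(np.radians(66)),np.sin(np.radians(66))]);c=np.array([.534,-.2492])
print(rel(p,r,[*(c+ax*.027),.034],Rt(66)))
for s in robot.silhouettes(q,"cover_grip")[:4]:
    P,_,_=cloud(q,s["mask"]);print(s["confidence"],s["bbox"],np.median(P,0),P[:,2].max())
cv2.imwrite("pics/v3.png",cv2.resize(q["color"][150:350,230:470],(720,600)))
E
```

```text
[ 0.54343224 -0.22413267  0.09984604] [-1.79755029e+02  6.80721060e-02  6.59902361e+01] 0.09479032138219601
[ 0.0003  0.0019  0.0658 -0.245   0.0681 -0.0099]
0.79 [432.6, 212.1, 60.7, 33.2] [ 0.82791494 -0.22264595  0.01526214] 0.044752902690993746
0.74 [299.9, 376.8, 81.5, 44.6] [ 0.22409462 -0.29543711  0.01465143] 0.044069035049122636
0.64 [280.9, 237.4, 54.1, 45.4] [0.45665157 0.01414908 0.01540814] 0.04486425288643747
0.57 [219.7, 247.0, 39.6, 59.2] [0.31910118 0.11391498 0.01451824] 0.0450824875056375
```

View pics/v3.png

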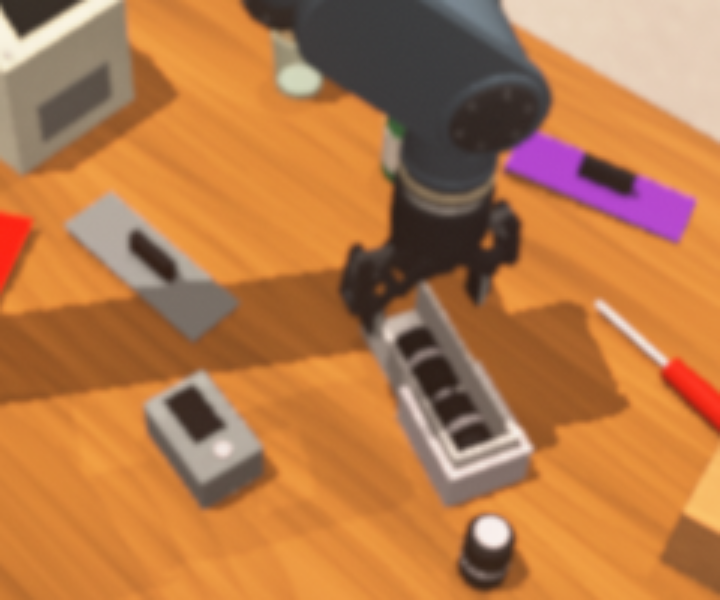

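The cover lies grip-up at about (0.457, 0.014), and the open fingers straddle the tray's front half. I'll descend and grip.

Request:
jog_arm:
  targets: [0, 0, 0.025, 0, 0, 0, 0.085, 0, 0, 0.05, 0, 0, 0, 0.085, 0, 0, 0.066, 0, 0, 0, 0.085, 0, 0, 0.066, 0, 0, 0, 0.085, 0, 0, 0.066, 0, 0, 0, 0.04, 0, 0, 0.066, 0, 0, 0, 0.04, 0, 0, 0.066, 0, 0, 0, 0.04, 0, 0, 0.066, 0, 0, 0, 0.04, 0, 0, 0.066, 0, 0, 0, 0.04]
  newtons: 110

```text
clock: 10.5
tool_pos: [0.5438, -0.2249, 0.0348]
tool_rot: [-179.9, 0.1, 66.0]
contact_force: [-0.2, 0.3, 6.0]
finger_gap: 0.0545
grip_force: 116.8
```

Request:
jog_arm:
  targets: [0, 0, -0.005, 0, 0, 0, 0.04, 0, 0, -0.015, 0, 0, 0, 0.04, 0, 0, -0.03, 0, 0, 0, 0.04, 0, 0, -0.05, 0, 0, 0, 0.04, 0, 0, -0.07, 0, 0, 0, 0.04, 0, 0, -0.09, 0, 0, 0, 0.04, 0, 0, -0.1, 0, 0, 0, 0.04, 0, 0, -0.1, 0, 0, 0, 0.04]

```text
clock: 11.5
tool_pos: [0.5435, -0.2245, 0.1343]
tool_rot: [-179.8, 0.1, 66.0]
contact_force: [0.2, 0.1, -4.2]
finger_gap: 0.0553
grip_force: 116.6
```

```bash
python3 - <<'E'
from h import *
log();p,r,s=cur();print(p,s["tool_rot"],s["joint_pos"])
# target tray centre (.575,.01) yaw 90 ; TCP 27mm ahead
for z in(.135,.034):print(rel(p,r,[.575,.0+.027,z],Rt(90)))
q=cam("side");cv2.imwrite("pics/v4.png",cv2.resize(q["color"][170:320,320:440],(480,600)))
E
```

```text
[ 0.54352479 -0.22451918  0.13427419] [-1.79808825e+02  7.69562753e-02  6.59604737e+01] [-33.27436469  36.75975024  93.27042375  -0.13890961  50.14625656
  -9.14552828]
[ 2.42500e-01 -7.37000e-02 -8.00000e-04 -2.04500e-01  3.57000e-02
 -2.40396e+01]
[  0.2427  -0.0734   0.1002  -0.2045   0.0357 -24.0396]
```

View pics/v4.png

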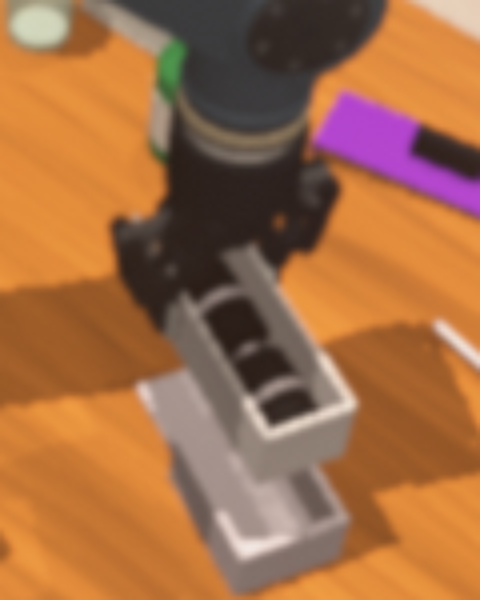

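The tray is out of the cradle, level, with both canisters inside. I'll carry it to (0.575, 0.0).

Request:
jog_arm:
  targets: [0.01, -0.003, 0, 0, 0, -1, 0.04, 0.03, -0.009, 0, 0, 0, -3, 0.04, 0.06, -0.018, 0, 0, 0, -6, 0.04, 0.1, -0.03, 0, 0, 0, -10, 0.04, 0.14, -0.043, 0, 0, 0, -14, 0.04, 0.18, -0.055, 0, 0, 0, -18, 0.04, 0.21, -0.064, 0, 0, 0, -21, 0.04, 0.23, -0.07, 0.005, 0, 0, -23, 0.04, 0.24, -0.073, 0.015, 0, 0, -24, 0.04, 0.2425, -0.0735, 0.03, 0, 0, -24, 0.04]

```text
clock: 12.8
tool_pos: [0.5748, 0.0274, 0.1026]
tool_rot: [-179.7, -0.0, 90.0]
contact_force: [-0.2, -0.1, -3.7]
finger_gap: 0.0547
grip_force: 116.6
```

Request:
jog_arm:
  targets: [0, 0, 0.02, 0, 0, 0, 0.04, 0, 0, 0.04, 0, 0, 0, 0.04, 0, 0, 0.055, 0, 0, 0, 0.04, 0, 0, 0.063, 0, 0, 0, 0.04, 0, 0, 0.067, 0, 0, 0, 0.04, 0, 0, 0.07, 0, 0, 0, 0.04, 0, 0, 0.0715, 0, 0, 0, 0.04, 0, 0, 0.0725, 0, 0, 0, 0.04, 0, 0, 0.0725, 0, 0, 0, 0.04]

```text
clock: 13.92
tool_pos: [0.5745, 0.0272, 0.0311]
tool_rot: [-179.7, -0.1, 90.0]
contact_force: [-0.9, 0.4, -3.5]
finger_gap: 0.055
grip_force: 116.6
```

Not touching yet (force unchanged). I'll go down a little further.

Request:
jog_arm:
  targets: [0, 0, 0.001, 0, 0, 0, 0.04, 0, 0, 0.002, 0, 0, 0, 0.04, 0, 0, 0.003, 0, 0, 0, 0.04, 0, 0, 0.003, 0, 0, 0, 0.04]

```text
clock: 14.42
tool_pos: [0.5745, 0.0273, 0.0298]
tool_rot: [-179.8, -0.0, 90.0]
contact_force: [-2.5, 0.5, 11.0]
finger_gap: 0.0554
grip_force: 118.3
```

Request:
jog_arm:
  targets: [0, 0, -0.002, 0, 0, 0, 0.06, 0, 0, -0.002, 0, 0, 0, 0.085, 0, 0, -0.002, 0, 0, 0, 0.085, 0, 0, -0.02, 0, 0, 0, 0.085, 0, 0, -0.06, 0, 0, 0, 0.085, -0.02, 0, -0.08, 0, 0, 0, 0.085, -0.06, 0, -0.08, 0, 0, 0, 0.085, -0.072, 0, -0.08, 0, 0, 0, 0.085, -0.072, 0, -0.08, 0, 0, 0, 0.085]

```text
clock: 15.55
tool_pos: [0.5747, -0.0454, 0.1083]
tool_rot: [-179.7, -0.1, 89.9]
contact_force: [-0.2, -0.2, -0.0]
finger_gap: 0.0853
grip_force: 0.0
```

```bash
cat > fit.py <<'E'
from h import *
from scipy.optimize import least_squares
import json
D=[json.loads(l) for l in open("log.txt")]
def fk(q,a):
    d1,a1,a2,a3,d4,d6,o=a[:7]
    q=np.radians(q); rz=lambda t:R.from_euler('z',t); ry=lambda t:R.from_euler('y',t)
    Rr=rz(q[0]); p=np.array([0,0,d1])+Rr.apply([a1,o,0])
    Rr=Rr*ry(q[1]); p=p+Rr.apply([0,0,a2])
    Rr=Rr*ry(q[2]); p=p+Rr.apply([a3,0,d4])
    Rr=Rr*rz(q[3])*ry(q[4]); Rr=Rr*rz(q[5]); p=p+Rr.apply([0,0,d6])
    return p,Rr
E
python3 - <<'E'
from fit import *
log();p,r,s=cur();print(p,s["tool_rot"],s["joint_pos"])
D=[json.loads(l) for l in open("log.txt")]
for d in D[:2]:print(fk(d[0],[.3,0,.4,0,.4,.2,0])[1].as_euler('xyz',degrees=True),d[2])
q=cam("top");P,u,v=cloud(q)
m=(abs(P[:,0]-.575)<.045)&(abs(P[:,1]-0)<.12)&(P[:,2]>.04)&(P[:,2]<.06)
print("rim",m.sum(),P[m].min(0),P[m].max(0),cv2.minAreaRect((P[m,:2]*1000).astype(np.float32)))
for n in("tray_centre","canister_a"):
  for t in robot.silhouettes(q,n)[:3]:
    c,_,_=cloud(q,t["mask"]);print(n,t["confidence"],t["bbox"],np.median(c,0),np.percentile(c,[3,97],0))
E
```

```text
[ 0.57466676 -0.04544437  0.10827353] [-1.79721457e+02 -7.46888672e-02  8.98549457e+01] [-1.56222712e+01  3.84429007e+01  9.57255139e+01 -3.26143306e-03
  4.61199586e+01 -1.54751318e+01]
[ 1.79999812e+02 -3.04717664e-03 -1.03737698e+02] [-179.99695282335517, -0.00018806273572138935, 166.26230168645068]
[1.79962389e+02 8.56624981e-02 1.55768314e+02] [179.91433748346014, -0.03761095046114734, 65.7683699714079]
rim 30 [0.54750936 0.04768426 0.04387272] [0.60375554 0.08496887 0.05311845] ((575.0958862304688, 67.68938446044922), (37.14741516113281, 56.351444244384766), 86.98545837402344)
tray_centre 0.74 [290.2, 196.0, 12.0, 22.6] [0.59356429 0.07368115 0.00411927] [[5.26988136e-01 4.47607009e-02 4.69091136e-04]
 [6.02712251e-01 8.55491268e-02 2.65440455e-01]]
canister_a 0.68 [451.1, 156.1, 28.8, 9.2] [ 0.68551    -0.41529432  0.02299764] [[ 0.67396773 -0.45348763  0.01632408]
 [ 0.69906154 -0.37966449  0.02763173]]
```

The tray stands at about (0.575, 0.000), with its front edge at y≈0.085. I'll retake it 45 mm behind its centre, with the tool leaning back 20°.

```bash
python3 - <<'E'
from h import *
p,r,s=cur();p=np.array([.5747,-.0452,.108])
r=Rt(90)
for z in(.105,.035):print(rel(p,r,[.5747,-.047,z],Rt(90,-20)))
E
```

```text
[-1.8e-03  0.0e+00  3.0e-03  0.0e+00  2.0e+01  0.0e+00]
[-1.8e-03 -0.0e+00  7.3e-02  0.0e+00  2.0e+01  0.0e+00]
```

Request:
jog_arm:
  targets: [-0.002, 0, 0, 0, 8, 0, 0.085, -0.002, 0, 0, 0, 16, 0, 0.085, -0.002, 0, 0.01, 0, 20, 0, 0.085, -0.002, 0, 0.035, 0, 20, 0, 0.085, -0.002, 0, 0.06, 0, 20, 0, 0.085, -0.002, 0, 0.073, 0, 20, 0, 0.085, -0.002, 0, 0.073, 0, 20, 0, 0.085]
  newtons: 120

```text
clock: 16.58
tool_pos: [0.5738, -0.0458, 0.034]
tool_rot: [-179.6, -20.1, 89.9]
contact_force: [-0.2, 1.0, -0.2]
finger_gap: 0.0851
grip_force: 0.0
```

```bash
python3 - <<'E'
from h import *
log();p,r,s=cur();print(p,s["tool_rot"],s["joint_pos"],s["contact_force"])
print(rel(p,r,[.5747,-.047,.035],Rt(90,-20)))
q=cam("side");cv2.imwrite("pics/v5.png",cv2.resize(q["color"][130:290,270:410],(525,600)))
E
```

```text
[ 0.57375644 -0.04581977  0.03402734] [-179.56214769  -20.12351827   89.8678742 ] [-24.40659817  47.7153203   94.96567895  24.31196454  48.94883034
 -42.30979992] [-0.17660294  1.02132955 -0.19012071]
[-0.0008  0.0009 -0.0013 -0.3925 -0.124  -0.1236]
```

View pics/v5.png

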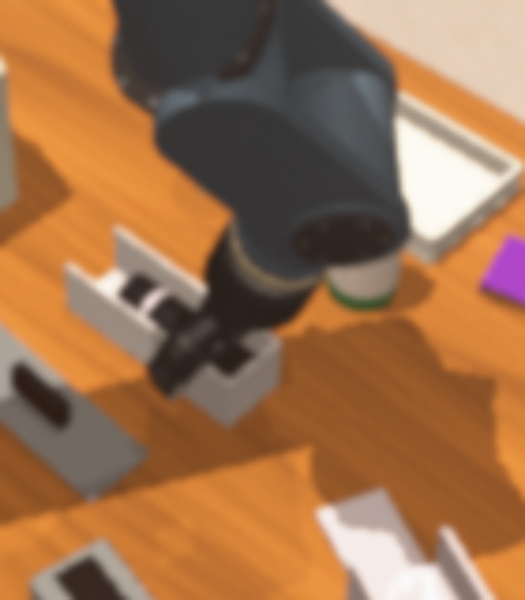

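Request:
jog_arm:
  targets: [-0.002, 0, 0, 0, 0, 0, 0.04, -0.002, 0, 0, 0, 0, 0, 0.04, -0.002, 0, 0, 0, 0, 0, 0.04, -0.002, 0, 0, 0, 0, 0, 0.04, -0.002, 0, 0, 0, 0, 0, 0.04, -0.002, 0, 0, 0, 0, 0, 0.04]

```text
clock: 17.38
tool_pos: [0.5754, -0.0495, 0.0354]
tool_rot: [-179.9, -20.0, 89.9]
contact_force: [0.4, -2.6, 6.2]
finger_gap: 0.0549
grip_force: 127.0
```

```bash
cat > plan.py <<'E'
from h import *
HY=90.5; G=None
def pose(th,n,s,x0,tg,sill=np.array([.524,.215,.151])):
    "tray mouth at (n,s) in slope coords; tg=(TCP pos in tray frame(centre), tool R in tray frame)"
    h=R.from_euler('z',HY,degrees=True)
    k=2**-.5
    M=sill+h.apply([k*(n+s),x0,k*(s-n)])
    T=h*R.from_euler('y',th,degrees=True)
    C=M-T.apply([.085,0,-.025])
    return C+T.apply(tg[0]),T*tg[1]
E
python3 - <<'E'
from plan import *
log();p,r,s=cur();print(p,s["tool_rot"],s["finger_gap"],s["grip_force"])
# TCP in tray frame: tray centre (.5747,0.000,.025) yaw 90
T=R.from_euler('z',90,degrees=True)
tg=(T.inv().apply(p-[p[0],0.0,.025]),T.inv()*r);print(tg[0],tg[1].as_euler('xyz',degrees=True))
for w in((10,-75,-45),(15,-30,-9),(15,0,8),(20,25,20.7),(35,42,17.4),(50,55,8.2)):
    P,Q=pose(w[0],w[1]/1e3,w[2]/1e3,0,tg);print(w,np.round(P,4),Q.as_euler('xyz',degrees=True).round(1),rel(p,r,P,Q))
E
```

```text
[ 0.57538106 -0.04947551  0.03541259] [-179.85254704  -19.99811421   89.89894187] 0.05491318234665935 127.02503442764282
[-4.94755087e-02 -1.09857698e-17  1.04125916e-02] [-1.79852547e+02 -1.99981142e+01 -1.01058130e-01]
(10, -75, -45) [0.5258 0.0039 0.2304] [-179.9  -10.    90.4] [  0.1167  -0.0501  -0.1649   0.113  -10.0011  -0.4639]
(15, -30, -9) [0.5253 0.0667 0.2349] [-179.9   -5.    90.4] [  0.1773  -0.0507  -0.1476   0.0837 -15.001   -0.46  ]
(15, 0, 8) [0.525  0.0999 0.2257] [-179.9   -5.    90.4] [  0.2054  -0.051   -0.1276   0.0837 -15.001   -0.46  ]
(20, 25, 20.7) [0.5247 0.1331 0.2272] [-179.9    0.    90.4] [  0.237   -0.0513  -0.1177   0.0541 -20.0009  -0.4555]
(35, 42, 17.4) [0.5244 0.1672 0.2397] [-179.9   15.    90.4] [  0.2734  -0.0516  -0.1178  -0.0359 -35.0007  -0.4384]
(50, 55, 8.2) [0.5241 0.2004 0.2437] [-179.9   30.    90.4] [  0.3059  -0.052   -0.1102  -0.1279 -50.0004  -0.4157]
```

Request:
jog_arm:
  targets: [0.002, 0, -0.005, 0, 0, 0, 0.04, 0.007, 0, -0.02, 0, 0, 0, 0.04, 0.017, 0, -0.047, 0, 0, 0, 0.04, 0.031, 0, -0.085, 0, 0, 0, 0.04, 0.048, -0.005, -0.12, 0, -1, 0, 0.04, 0.065, -0.015, -0.145, 0, -3, 0, 0.04, 0.082, -0.026, -0.157, 0, -5, 0, 0.04, 0.1, -0.039, -0.163, 0, -8, 0, 0.04, 0.113, -0.048, -0.165, 0, -9.5, 0, 0.04, 0.117, -0.05, -0.165, 0, -10, -0.5, 0.04]

```text
clock: 18.62
tool_pos: [0.5241, 0.0058, 0.2304]
tool_rot: [-179.8, -10.1, 90.5]
contact_force: [-0.6, -1.0, -3.1]
finger_gap: 0.0548
grip_force: 126.9
```

```bash
python3 - <<'E'
from plan import *
q=cam("side");q2=cam("top")
log();p,r,s=cur();print(p,s["tool_rot"],s["finger_gap"],s["grip_force"])
c=np.zeros((600,800,3),np.uint8);c[:,:400]=cv2.resize(q["color"][80:260,190:310],(400,600));c[:,400:]=cv2.resize(q2["color"][150:270,180:310],(400,369))[0:369].repeat(1,0) if 0 else cv2.resize(q2["color"][120:285,195:305],(400,600))
cv2.imwrite("pics/v6.png",c)
for n,z in(("side",q),("top",q2)):
  for t in robot.silhouettes(z,"tray_centre")[:2]:
    C,_,_=cloud(z,t["mask"]);print(n,t["confidence"],np.percentile(C,[2,50,98],0).round(3).tolist())
E
```

```text
[0.52493813 0.00512808 0.22985557] [-179.8386147   -10.06102793   90.47720715] 0.0549796169260474 126.9377088546753
side 0.63 [[0.495, -0.035, 0.187], [0.505, 0.007, 0.221], [0.553, 0.131, 0.252]]
top 0.69 [[0.495, -0.026, -0.0], [0.542, 0.106, 0.19], [0.597, 0.134, 0.239]]
```

View pics/v6.png

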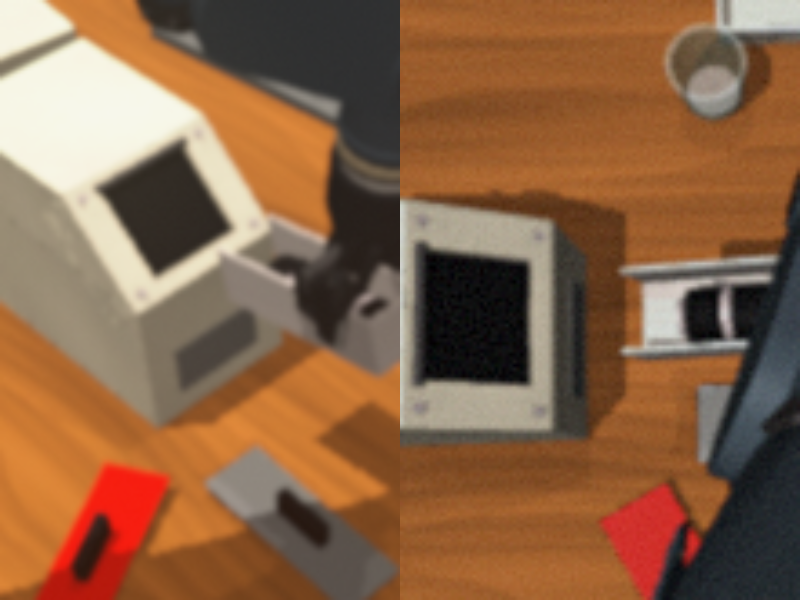

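The tray is in front of the flap, dipped about 10°. It is in line with the opening in the top view, with canister B seated behind the mouth.

```bash
python3 - <<'E'
from plan import *
tg=(np.array([-.0495,0,.0104]),R.from_euler('xyz',[180,-20,0],degrees=True))
p,r,s=cur()
W=((15,-30,-9),(15,-15,-.5),(15,0,8),(17,12,15),(20,25,20.7),(27,33,19.5),(35,42,17.4),(43,49,13),(50,55,8.2))
for w in W:
    P,Q=pose(w[0],w[1]/1e3,w[2]/1e3,0,tg);print(w,rel(p,r,P,Q))
E
```

```text
(15, -30, -9) [ 6.2500e-02  2.0000e-04  5.5000e-03 -1.5420e-01 -5.0573e+00 -9.2500e-02]
(15, -15, -0.5) [ 7.8000e-02  2.0000e-04  1.2900e-02 -1.5420e-01 -5.0573e+00 -9.2500e-02]
(15, 0, 8) [ 9.3600e-02  2.0000e-04  2.0400e-02 -1.5420e-01 -5.0573e+00 -9.2500e-02]
(17, 12, 15) [ 1.0940e-01  1.0000e-04  2.2500e-02 -1.5590e-01 -7.0573e+00 -8.9800e-02]
(20, 25, 20.7) [ 1.26500e-01  1.00000e-04  2.46000e-02 -1.58300e-01 -1.00573e+01
 -8.58000e-02]
(27, 33, 19.5) [ 1.42800e-01  1.00000e-04  2.06000e-02 -1.63600e-01 -1.70573e+01
 -7.61000e-02]
(35, 42, 17.4) [ 1.62200e-01  0.00000e+00  1.82000e-02 -1.69300e-01 -2.50573e+01
 -6.48000e-02]
(43, 49, 13) [ 1.80000e-01 -0.00000e+00  1.79000e-02 -1.74400e-01 -3.30573e+01
 -5.32000e-02]
(50, 55, 8.2) [ 1.95600e-01 -0.00000e+00  2.01000e-02 -1.78500e-01 -4.00573e+01
 -4.27000e-02]
```

Enter the opening at a 15–20° dip.

Request:
jog_arm:
  targets: [0.012, 0, 0.001, 0, -1, 0, 0.04, 0.036, 0, 0.003, 0, -3, 0, 0.04, 0.062, 0, 0.0055, 0, -5, 0, 0.04, 0.078, 0, 0.013, 0, -5, 0, 0.04, 0.086, 0, 0.0165, 0, -5, 0, 0.04, 0.0935, 0, 0.0205, 0, -5, 0, 0.04, 0.1015, 0, 0.0215, 0, -6, 0, 0.04, 0.1095, 0, 0.0225, 0, -7, 0, 0.04, 0.118, 0, 0.0235, 0, -8.5, 0, 0.04, 0.1265, 0, 0.0245, 0, -10, 0, 0.04]

```text
clock: 20.08
tool_pos: [0.5245, 0.1335, 0.2278]
tool_rot: [-179.9, 0.1, 90.4]
contact_force: [0.7, -2.3, -3.1]
finger_gap: 0.0544
grip_force: 127.0
```

```bash
python3 - <<'E'
from plan import *
q=cam("side");q2=cam("top")
log();p,r,s=cur();print(p,s["tool_rot"],s["contact_force"])
c=np.zeros((600,800,3),np.uint8);c[:,:400]=cv2.resize(q["color"][80:230,200:300],(400,600));c[:,400:]=cv2.resize(q2["color"][150:270,200:280],(400,600))
cv2.imwrite("pics/v7.png",c)
E
```

```text
[0.52455049 0.13447653 0.2278074 ] [-1.79899560e+02 -2.89371218e-02  9.05375641e+01] [ 0.02887383 -1.75021217 -2.11440009]
```

View pics/v7.png

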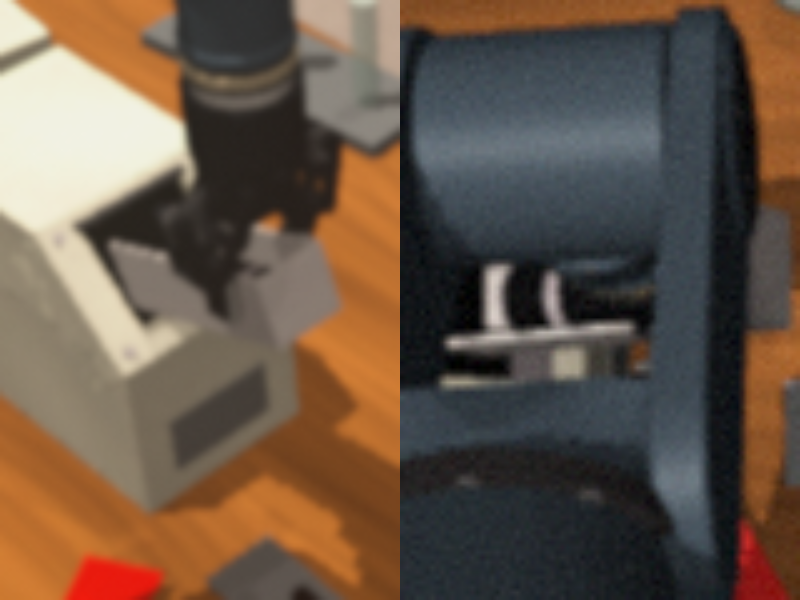

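The side view shows the mouth through the opening and the flap pushed in, with the gripper clear. Now I tip.

Request:
jog_arm:
  targets: [0.0075, 0, -0.0035, 0, -3.5, 0, 0.04, 0.015, 0, -0.007, 0, -7, 0, 0.04, 0.0245, 0, -0.01, 0, -11, 0, 0.04, 0.034, 0, -0.0125, 0, -15, 0, 0.04, 0.043, 0, -0.0145, 0, -19, 0, 0.04, 0.0515, 0, -0.016, 0, -23, 0, 0.04, 0.059, 0, -0.0165, 0, -26.5, 0, 0.04, 0.067, 0, -0.0165, 0, -30, 0, 0.04, 0.067, 0, -0.0165, 0, -30, 0, 0.04, 0.067, 0, -0.0165, 0, -30, 0, 0.04]

```text
clock: 21.42
tool_pos: [0.5234, 0.1998, 0.2436]
tool_rot: [-179.7, 29.9, 90.6]
contact_force: [-0.2, -2.8, -4.7]
finger_gap: 0.0548
grip_force: 127.3
```

```bash
python3 - <<'E'
from plan import *
q=cam("side");q2=cam("top")
log();p,r,s=cur();print(p,s["tool_rot"],s["contact_force"],s["joint_pos"])
for n,z in(("side",q),("top",q2)):
  for k in("canister_a","tray_centre","flap"):
   for t in robot.silhouettes(z,k)[:3]:
    C,_,_=cloud(z,t["mask"]);print(n,k,t["confidence"],t["bbox"],np.percentile(C,[2,50,98],0).round(3).tolist())
c=np.zeros((600,800,3),np.uint8);c[:,:400]=cv2.resize(q["color"][80:230,200:300],(400,600));c[:,400:]=cv2.resize(q2["color"][150:270,200:280],(400,600))
cv2.imwrite("pics/v8.png",c)
E
```

```text
[0.52340894 0.19957551 0.243931  ] [-179.71257728   29.93066818   90.52040642] [-0.87970582 -2.57395964 -4.62803323] [ 22.33929235  33.16689422  85.3006679  -28.42190981  75.76099543
  32.51368836]
side tray_centre 0.7 [246.7, 140.6, 43.6, 41.7] [[0.493, 0.15, 0.147], [0.503, 0.179, 0.252], [0.551, 0.264, 0.28]]
top tray_centre 0.91 [229.6, 206.1, 48.8, 35.7] [[0.495, 0.151, 0.002], [0.528, 0.182, 0.257], [0.552, 0.259, 0.282]]
```

View pics/v8.png

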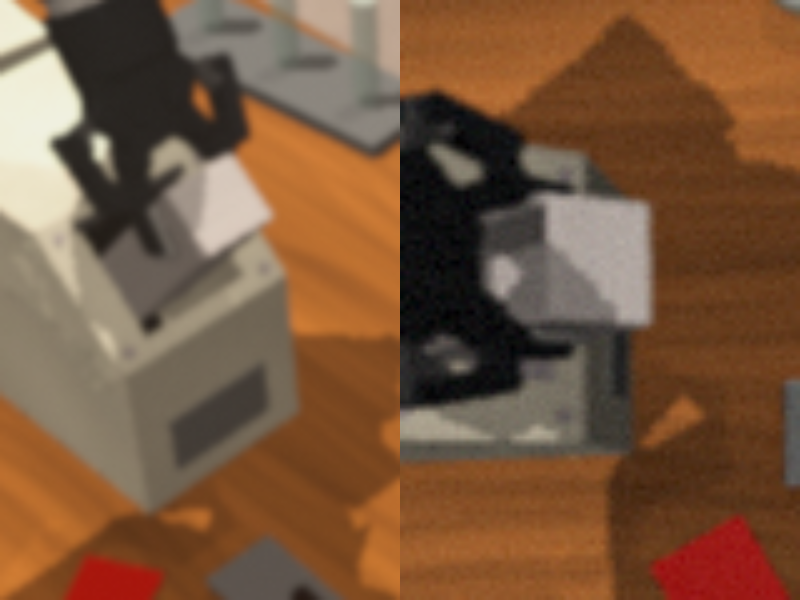

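```bash
python3 - <<'E'
from plan import *
tg=(np.array([-.0495,0,.0104]),R.from_euler('xyz',[180,-20,0],degrees=True))
p,r=pose(50,.055,.0082,0,tg)
for w in((56,54,7),(50,55,8.2)):
    P,Q=pose(w[0],w[1]/1e3,w[2]/1e3,0,tg);print(w,rel(p,r,P,Q))
E
```

```text
(56, 54, 7) [ 0.0076  0.     -0.0106  0.     -6.     -0.    ]
(50, 55, 8.2) [0. 0. 0. 0. 0. 0.]
```

Request:
jog_arm:
  targets: [0.0038, 0, -0.0053, 0, -3, 0, 0.04, 0.0076, 0, -0.0106, 0, -6, 0, 0.04, 0.0076, 0, -0.0106, 0, -6, 0, 0.04, 0.0076, 0, -0.0106, 0, -6, 0, 0.04, 0.0076, 0, -0.0106, 0, -6, 0, 0.04, 0.0076, 0, -0.0106, 0, -6, 0, 0.04, 0.0076, 0, -0.0106, 0, -6, 0, 0.04, 0.0076, 0, -0.0106, 0, -6, 0, 0.04, 0.0076, 0, -0.0106, 0, -6, 0, 0.04, 0.0076, 0, -0.0106, 0, -6, 0, 0.04]

```text
clock: 23.08
tool_pos: [0.5238, 0.2123, 0.2496]
tool_rot: [-179.8, 35.9, 90.6]
contact_force: [0.9, -2.7, -2.7]
finger_gap: 0.0544
grip_force: 127.3
```

```bash
python3 - <<'E'
from plan import *
q2=cam("top");P,u,v=cloud(q2)
log();p,r,s=cur();print(p,s["tool_rot"],s["contact_force"],s["wrist_torque"])
# points inside tray in tray frame
tgR=R.from_euler('xyz',[180,-20,0],degrees=True)
T=r*tgR.inv();C=p-T.apply([-.0495,0,.0104])
for n in("top","side"):
    q=cam(n);P,_,_=cloud(q)
    L=T.inv().apply(P-C);m=(abs(L[:,1])<.022)&(L[:,0]>-.08)&(L[:,0]<.15)&(L[:,2]<.022)&(L[:,2]>-.03)
    print(n,m.sum());
    for a in np.arange(-.08,.15,.02):
        k=m&(L[:,0]>=a)&(L[:,0]<a+.02)
        if k.sum():print(round(a,2),k.sum(),np.percentile(L[k,2],[5,50,95]).round(4))
E
```

```text
[0.52382746 0.21226053 0.24963228] [-179.81071405   35.94600384   90.55399459] [ 1.30393042 -3.24554359 -2.34140555] [-0.22979093 -0.36838661  0.01134339]
top 59
0.04 25 [-0.0237 -0.0227 -0.0219]
0.06 29 [-0.0237 -0.0228 -0.0219]
0.12 2 [-0.0294 -0.0287 -0.028 ]
0.14 3 [-0.029  -0.0284 -0.0277]
side 172
-0.08 24 [-0.0258 -0.0251 -0.0243]
-0.06 24 [-0.0255 -0.025  -0.0244]
-0.04 22 [-0.026  -0.0251 -0.0244]
-0.02 21 [-0.0259 -0.0251 -0.0244]
0.0 21 [-0.0262 -0.0254 -0.0246]
0.02 19 [-0.026  -0.0255 -0.0249]
0.04 20 [-0.0263 -0.0255 -0.0247]
0.06 16 [-0.026  -0.0256 -0.0253]
0.08 2 [-0.0259 -0.0257 -0.0255]
0.12 2 [-0.0281 -0.027  -0.0259]
0.14 1 [-0.0233 -0.0233 -0.0233]
```

The top view shows a bare floor at the front of the tray, and the wrist force is about the empty tray's weight. The canisters are out, so I withdraw along the tray axis.

```bash
python3 - <<'E'
from plan import *
tg=(np.array([-.0495,0,.0104]),R.from_euler('xyz',[180,-20,0],degrees=True))
p,r=pose(56,.054,.007,0,tg)
for w in((50,55,8.2),(50,20,11.3),(50,-20,14.8),(50,-60,18)):
    P,Q=pose(w[0],w[1]/1e3,w[2]/1e3,0,tg);print(w,P,rel(p,r,P,Q))
for a in([.5754,-.0495,.2],[.5754,-.0495,.045]):
  print(rel(P,Q,a,Rt(90,-20)))
E
```

```text
(50, 55, 8.2) [0.52412782 0.20035275 0.24369506] [-0.0065 -0.      0.0114 -0.      6.      0.    ]
(50, 20, 11.3) [0.52432467 0.1777969  0.27063583] [-4.06e-02  0.00e+00  2.80e-03 -0.00e+00  6.00e+00  0.00e+00]
(50, -20, 14.8) [0.52454989 0.15198848 0.30139497] [-0.0795  0.     -0.0069 -0.      6.      0.    ]
(50, -60, 18) [0.52477697 0.12596795 0.33194199] [-0.1185  0.     -0.0163 -0.      6.      0.    ]
[-8.64000e-02  4.91000e-02  2.02200e-01  4.50000e-02  4.99997e+01
  5.14300e-01]
[-8.90000e-03  4.91000e-02  3.36500e-01  4.50000e-02  4.99997e+01
  5.14300e-01]
```

Request:
jog_arm:
  targets: [-0.0035, 0, 0.006, 0, 3, 0, 0.04, -0.0065, 0, 0.0114, 0, 6, 0, 0.04, -0.018, 0, 0.0085, 0, 6, 0, 0.04, -0.029, 0, 0.0057, 0, 6, 0, 0.04, -0.0406, 0, 0.0028, 0, 6, 0, 0.04, -0.0535, 0, -0.0004, 0, 6, 0, 0.04, -0.0665, 0, -0.0037, 0, 6, 0, 0.04, -0.0795, 0, -0.0069, 0, 6, 0, 0.04, -0.1, 0, -0.012, 0, 6, 0, 0.04, -0.1185, 0, -0.0163, 0, 6, 0, 0.04]

```text
clock: 24.48
tool_pos: [0.525, 0.1254, 0.3336]
tool_rot: [-179.9, 29.9, 90.5]
contact_force: [0.4, -0.7, -2.9]
finger_gap: 0.0546
grip_force: 127.2
```

Request:
jog_arm:
  targets: [-0.02, 0.005, 0.02, 0, 6, 0, 0.04, -0.04, 0.01, 0.04, 0, 12, 0, 0.04, -0.06, 0.02, 0.07, 0, 20, 0, 0.04, -0.075, 0.03, 0.11, 0, 30, 0, 0.04, -0.085, 0.04, 0.15, 0, 40, 0.5, 0.04, -0.0865, 0.049, 0.18, 0, 50, 0.5, 0.04, -0.0865, 0.049, 0.202, 0, 50, 0.5, 0.04, -0.0865, 0.049, 0.202, 0, 50, 0.5, 0.04]

```text
clock: 25.48
tool_pos: [0.5735, -0.0498, 0.1991]
tool_rot: [-179.7, -20.0, 89.8]
contact_force: [-0.1, 0.8, -1.9]
finger_gap: 0.0548
grip_force: 127.6
```

```bash
python3 - <<'E'
from plan import *
log();p,r,s=cur();print(p,s["tool_rot"],s["contact_force"])
print(rel(p,r,[.5754,-.0495,.0365],Rt(90,-20)))
q=cam("side");q2=cam("top")
c=np.zeros((600,800,3),np.uint8);c[:,:400]=cv2.resize(q["color"][80:260,200:320],(400,600));c[:,400:]=cv2.resize(q2["color"][120:270,220:320],(400,600))
cv2.imwrite("pics/v9.png",c)
for n,z in(("side",q),("top",q2)):
   for t in robot.silhouettes(z,"flap")[:1]:
    C,_,_=cloud(z,t["mask"]);print(n,t["confidence"],C.mean(0),np.linalg.svd(C-C.mean(0))[2][2])
E
```

```text
[ 0.57352588 -0.04981317  0.19910524] [-179.65424755  -20.03674805   89.81020072] [-0.10489383  0.79188845 -1.86309913]
[-0.0554  0.0028  0.1529 -0.2808 -0.0373 -0.1782]
side 0.87 [0.52466995 0.24400953 0.17904016] [-0.08447076  0.74363557 -0.66322759]
top 0.89 [0.54348249 0.24489549 0.19821757] [0.93733604 0.25475711 0.23769719]
```

View pics/v9.png

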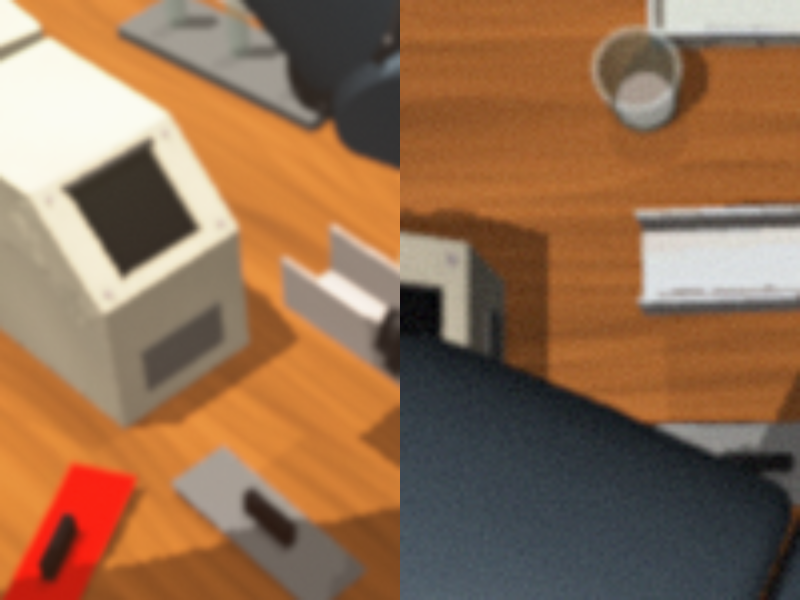

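The tray is empty and the flap is shut. I'll set the tray down.

Request:
jog_arm:
  targets: [-0.01, 0, 0.028, 0, 0, 0, 0.04, -0.026, 0, 0.07, 0, 0, 0, 0.04, -0.041, 0, 0.113, 0, 0, 0, 0.04, -0.05, 0, 0.138, 0, 0, 0, 0.04, -0.053, 0, 0.147, 0, 0, 0, 0.04, -0.0548, 0, 0.151, 0, 0, 0, 0.04, -0.0555, 0, 0.1525, 0, 0, 0, 0.04, -0.056, 0, 0.1535, 0, 0, 0, 0.04, -0.056, 0, 0.1535, 0, 0, 0, 0.04]

```text
clock: 26.8
tool_pos: [0.5747, -0.0496, 0.0374]
tool_rot: [-179.9, -20.0, 89.9]
contact_force: [0.5, 0.0, -2.4]
finger_gap: 0.0549
grip_force: 127.7
```

Request:
jog_arm:
  targets: [-0.0004, 0, 0.001, 0, 0, 0, 0.04, -0.0007, 0, 0.002, 0, 0, 0, 0.04, -0.001, 0, 0.003, 0, 0, 0, 0.04, -0.001, 0, 0.003, 0, 0, 0, 0.04]

```text
clock: 27.3
tool_pos: [0.5745, -0.0496, 0.0354]
tool_rot: [-179.9, -20.1, 89.9]
contact_force: [-2.6, -2.9, 9.5]
finger_gap: 0.0548
grip_force: 129.6
```

Request:
jog_arm:
  targets: [0.0005, 0, -0.0015, 0, 0, 0, 0.06, 0.0005, 0, -0.0015, 0, 0, 0, 0.085, 0.0005, 0, -0.0015, 0, 0, 0, 0.085, 0.0005, 0, -0.0015, 0, 0, 0, 0.085, 0.01, 0, -0.028, 0, 0, 0, 0.085, 0.027, 0, -0.075, 0, 0, 0, 0.085, 0.048, 0, -0.132, 0, 0, 0, 0.085, 0.01, 0, -0.18, 0, 0, 0, 0.085, -0.04, 0, -0.18, 0, 0, 0, 0.085, -0.1, 0, -0.16, 0, 0, 0, 0.085]

```text
clock: 28.55
tool_pos: [0.5761, -0.1997, 0.1521]
tool_rot: [179.8, -19.8, 90.1]
contact_force: [0.5, -0.2, -0.3]
finger_gap: 0.0848
grip_force: 0.0
```

Request:
jog_arm:
  targets: [0, 0, 0, 0, 0, 0, 0.085, 0, 0, 0, 0, 0, 0, 0.085, 0, 0, 0, 0, 0, 0, 0.085, 0, 0, 0, 0, 0, 0, 0.085]

```text
clock: 29.05
tool_pos: [0.5749, -0.1964, 0.1511]
tool_rot: [-179.9, -20.0, 90.0]
contact_force: [0.1, 0.2, 0.2]
finger_gap: 0.0851
grip_force: 0.0
```

```bash
python3 - <<'E'
from plan import *
p,r,s=cur();print(p,s["contact_force"],s["dq"].round(1))
q=cam("side");q2=cam("top")
c=np.zeros((600,800,3),np.uint8);c[:,:400]=cv2.resize(q["color"][80:320,220:400],(400,533))[:600].copy() if 0 else cv2.resize(q["color"][80:320,220:380],(400,600));c[:,400:]=cv2.resize(q2["color"][120:300,220:340],(400,600))
cv2.imwrite("pics/v10.png",c)
for n,z in(("side",q),("top",q2)):
  for k in("tray_centre","cover_grip","flap","canister_a"):
   for t in robot.silhouettes(z,k)[:4]:
    C,_,_=cloud(z,t["mask"]);print(n,k,round(t["confidence"],2),np.round(t["bbox"]),np.percentile(C,[2,50,98],0).round(3).tolist(), np.linalg.svd(C-C.mean(0))[2][2].round(3) if k=="flap" else "")
E
```

```text
[ 0.57486517 -0.1964454   0.15105461] [0.06937268 0.15963514 0.15803794] [-0.3  0.1 -0.  -0.1 -0.  -0. ]
side tray_centre 0.86 [317. 217.  58.  52.] [[0.547, -0.086, 0.003], [0.587, -0.008, 0.026], [0.604, 0.079, 0.053]] 
side cover_grip 0.96 [217. 246.  40.  60.] [[0.247, 0.064, 0.005], [0.317, 0.114, 0.015], [0.401, 0.177, 0.041]] 
side cover_grip 0.9 [301. 376.  89.  47.] [[0.15, -0.34, 0.005], [0.224, -0.296, 0.015], [0.308, -0.245, 0.04]] 
side cover_grip 0.84 [436. 216.  50.  30.] [[0.8, -0.295, 0.003], [0.83, -0.236, 0.014], [0.877, -0.167, 0.042]] 
side cover_grip 0.69 [282. 239.  58.  47.] [[0.432, -0.062, 0.003], [0.457, 0.015, 0.015], [0.49, 0.107, 0.04]] 
side flap 0.61 [239. 144.  39.  40.] [[0.482, 0.216, 0.15], [0.523, 0.245, 0.179], [0.568, 0.273, 0.208]] [ 0.271 -0.819  0.506]
side canister_a 0.65 [240. 144.  36.  38.] [[0.483, 0.216, 0.151], [0.524, 0.244, 0.179], [0.567, 0.272, 0.207]] 
top tray_centre 0.67 [307. 197.  46.  27.] [[0.546, -0.038, -0.001], [0.582, 0.026, 0.004], [0.602, 0.083, 0.053]] 
top cover_grip 0.97 [382. 113.  56.  31.] [[0.789, -0.299, -0.002], [0.829, -0.209, 0.013], [0.875, -0.127, 0.039]] 
top cover_grip 0.8 [416. 328.  27.  43.] [[0.144, -0.313, 0.007], [0.191, -0.277, 0.015], [0.247, -0.238, 0.04]] 
top cover_grip 0.61 [266. 272.  29.  43.] [[0.311, 0.113, 0.01], [0.362, 0.144, 0.016], [0.407, 0.178, 0.039]] 
top cover_grip 0.58 [292. 236.  28.  23.] [[0.431, 0.022, 0.011], [0.463, 0.072, 0.016], [0.488, 0.109, 0.041]] 
top flap 0.98 [214. 206.  25.  36.] [[0.483, 0.218, 0.151], [0.525, 0.246, 0.181], [0.567, 0.271, 0.206]] [-0.1    0.799 -0.593]
```

View pics/v10.png

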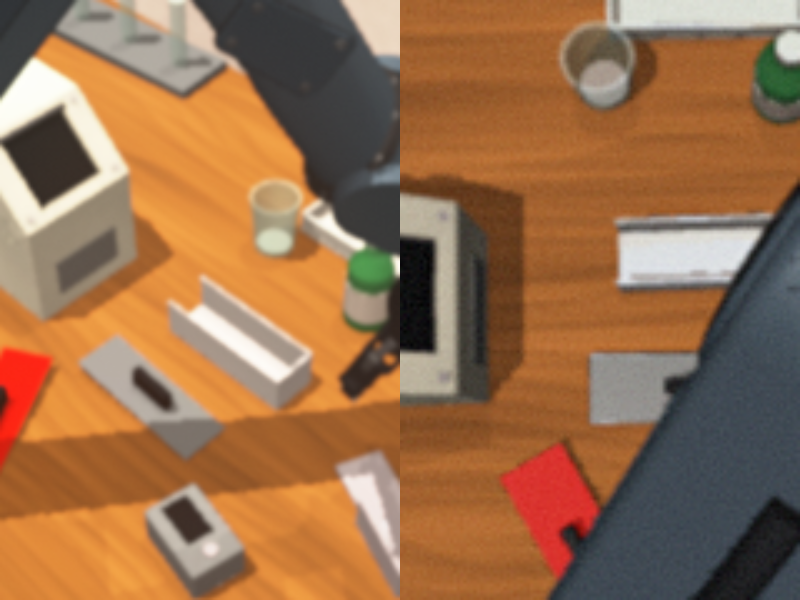

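The tray stands empty and upright, the cover lies grip-up, the flap is shut, the bystanders are where they were and the arm is clear, so I'm handing in.

```bash
python3 -c "
from rig import robot
print(robot.hand_in())"
```

```text
the job is handed in; nothing more can be done
None
```

I handed the job in at about 29 s. The cover is laid grip-up, the tray is emptied into the hopper and stands upright and released on the desk, and the flap is shut. I couldn't see the canisters at rest inside the hopper, and hand-in gave no verdict.

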